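# Unclip the tap timer's control head and store it

### The arm

A 7-joint arm with a two-finger parallel gripper is mounted at the origin on the work surface. World frame = base frame: x ahead of the robot, y to its left, z up, the work surface at z = 0. Lengths are in m, angles in rad, forces in N, time in s.
With the tool pointing down it reaches from about 0.425 to 0.825 m from the base axis. Payload 3.6 kg.
Tool frame: the origin (TCP) lies at the very end of the fingers, on their centre line; the grasp point (between the pads) lies 19 mm behind it; z points along the fingers, y is the direction in which the jaws open and shut (so a half turn about z gives the same grasp; the last joint's range is limited). The gripper opens to 85 mm and grips with 20 to 120 N. Pads are 22 mm wide; open, the fingers measure 114 mm over their backs; the gripper's body (76 mm by 85 mm) begins 54 mm behind the grasp point. The pads swing forward as they close: fully open they stand 13 mm farther back than shut.
Start: joints at [-1.196, 0.615, -0.013, 1.423, 0.008, 1.103, -0.04], TCP at [0.254, 0.598, 0.231] pointing down, gripper open.
Joint ranges: [-3.12, 3.12], [-0.3, 2.06], [-1.34, 1.32], [0.26, 2.42], [-1.36, 4.5], [0.01, 1.98], [-2.84, 2.84]. Speed limits (rad/s): [2.79, 2.79, 3.14, 3.14, 3.14, 3.14, 3.14].

### API

Orientations are given as a rotation vector (axis times angle).
In Python, from cell import manip, viewer, ticket, spotter gives the robot as it stands.
- The arm moves only by the tool send_rows, never from a script. Its argument "motion" is a list of rows, each an object of numbers: "dx", "dy", "dz": the shift along the tool's x, y, z in mm; "twist": the turn about the tool's z in rad; "grip": the finger opening in mm, from 0 to 85.4. In form: [{"dx": .., "dy": .., "dz": .., "twist": .., "grip": ..}, ...]. A call has 1 to 8 rows; each row shifts and turns the commanded pose from where the row before left it, along the tool's axes as they then stand; what a row does not reach is not made up. A row lasts 1/12 s, in which the tool goes at most 41.7 mm and 7.16 degrees, less where a joint would pass 70% of its speed; a pose out of reach is approached as far as the arm can. A call is refused whole if a number of a shift passes 41.7 or a number of a turn 0.125, either way. A call with a gripper value outside its range is refused whole. The fingers move at their own pace and stop on an object; "force" is the grip in N (left out, the last holds). Time passes only in rows, so rows that do not move let the fingers close. It gives the time, the measured TCP pose, the force and the opening at its end, in the units of the state.
- manip.observe(): the state, without advancing time (a new reading comes with each control period).
- viewer.read_camera(name): name is "side" or "top"; returns a dict with "pixels" (400x640x3 uint8, red, green, blue), "z_map" (400x640 float32, m along the optical axis (not along the pixel's ray), 0 where there is no reading), "intrinsics" (3x3 intrinsics, pixels), "pose" (4x4, takes a point from camera to world coordinates). Camera axes: x right, y down, z forward; pixel columns grow to the right and rows downward; lengths in m; the calibration is good to about 2 mm. A picture is of the moment at which its call begins.
- ticket.close_job(): hands the job in, once; it reports no verdict.
Trained networks look in a picture, given as the dict that the camera call returned (one of the last four; its "shot" number tells which), for a name from the list of things; names that differ only in an ending like _2 or _b are one class to them, and where a whole thing is asked for, a point or a joint stands for the part that bears it (a point fixed in the world has none). Each returns a list of dicts, best first, with "score" (0 to 1); they miss things now and then, are a little off and sometimes report something else, mostly with a low value. They report only what shows in the picture. A call takes as long as a camera call.
- spotter.regions_of(thing, picture): "region" (400x640 bool, what is visible of it) and "uv" ([column, row] in pixels, amid what is visible of it).
The state is a dict: "t": time; "joint_positions": joint angles; "qd": joint speeds; "effort": joint torques, N m; "tcp_pos": TCP position; "eef_rot": TCP orientation; "contact_force": force on the tool from outside, world axes, zero at the start; "wrist_torque": the same for the moment, N m; "finger_gap": finger opening in m.
Only numpy, scipy, OpenCV 4.12 (cv2) and the standard library are available. Lean on these libraries where they do the work, as an engineer would, in place of code of your own. Each camera call takes 0.05 s, during which the arm holds its last target. There are 200 camera calls.

### The job

The garden is done for the season: take the control head (the box with the dial) off the tap timer's valve block and lay it in the empty square bay of the wooden tray, flat on the floor of the bay with the dial up. It is clicked onto a rail: push it firmly towards the hose outlet until it has ridden over its catch and come free of the rail, then lift it straight off; set it down without dropping it, and leave everything else on the counter where it is.

Things in the scene. Friction and masses are not known exactly. Their poses are not given: they have to be found in the camera images.
- timer: Fixed part of the tap timer: grey plastic valve block on the counter, 144 mm long (x -88 to +56), 60 wide, 34 high, with a rail along x on top. Origin: on the counter under the middle of the head's starting place; z up. +x: tap end (union nut, top at 39 mm; from x = +105 a ball valve with lever, top 52 mm), -x: outlet end with a hose coupling, to x = -142.
- head: Control head: grey plastic box 104 mm long (x), 62 wide (y), about 0.3 kg, a dial on top. Origin: middle of its underside plane; z up out of the dial face. Housing with flat sides from z = 9 to 45 mm, dial top at 60. Starts clicked home with its origin at (0, 0, 36 mm) in the timer's frame, axes parallel. Claws under it hook the rail: it cannot be lifted until slid.
- tap_face (a point): On the head: middle of its flat end face towards the tap (x = +52 mm, z = 27 mm in the head's frame; face 62 wide, 36 high). To free the head, push here towards local -x: 10 to 20 N takes it over the catch in the first 14 mm; the claws let go at 17 mm of travel, the end stop halts it at 30. From 19 to 30 mm it just rests on the block and lifts straight up.
- end_stop (a point): On the timer: middle of the face of the upright lip (52 mm wide, top 54 mm above the counter) near the outlet end, at x = -82 mm in the timer's frame, that halts the head's outlet end after 30 mm of travel.
- catch (a joint): Spring catch, a steel roof-shaped nose 24 mm wide standing out of the block just beyond the head's outlet end: 0 = up, grows to 0.006 m as the head's lower edge presses it down while riding over; it springs up again behind that edge.
- bay (a point): Middle of the floor of the tray's empty square bay, 140 x 140 mm inside; axes along the tray's sides, z up. The wooden tray (150 x 215 mm, walls 35 mm high, floor 5 mm thick, fixed) has also a narrow bay on its +y side with two hose couplings, behind a divider (30 mm high) whose face is 70 mm from this point.
- pot0: Ceramic pot with a small plant, about 92 mm across and 85 mm high, on the white plastic lazy Susan; origin under its middle. Leave it alone.
- pot1: Ceramic pot, 84 mm across and 75 mm high, on the white plastic lazy Susan; origin under its middle. Leave it alone.
- pot2: Ceramic pot, 100 mm across and 90 mm high, on the white plastic lazy Susan; origin under its middle. Leave it alone.
- trowel: Stainless hand trowel with a wooden handle, 300 mm long along its x (blade to +x), lying on the counter; origin under its middle. Leave it alone.
- mister: Green plastic plant mister, 80 mm across, 195 mm high, standing beyond the task's things; origin under its middle. Leave it alone.
- stake: Flat wooden plant stake, 230 mm long (x -100 to +130), 18 mm wide, 8 mm thick, lying between the timer and the tray. Leave it alone.
- coupling0: Black hose coupling, 34 mm across, 50 mm high, standing in the tray's narrow bay. Leave it alone.
- coupling1: The other hose coupling of the same size in the tray's narrow bay. Leave it alone.

How it is judged:
By the outcome, as a careful person would: the job done as asked, in the order asked, and still so for the second after the job is handed in, with the robot touching nothing.
It also fails if it takes over 51 s, if anything falls off the work surface, if the arm or the gripper's body presses on something with over 40 N, if the wrist force passes 120 N, or if a joint passes its speed limit or range.

## Working session

There is one attempt and no reset: what is moved stays moved. The work goes in short steps, Python scripts to look and compute and a tool call to move; the robot and the scene stay as the last step left them, time stands still between calls to the robot, and variables do not carry over. Pictures are saved under pics/ and viewed, about 8 in all and at most 12, crops included, and the job is handed in when it is done.

Besides the shell and the picture viewer there is one more tool, called after "Emit:" in YAML: its name, and indented under it one key for each argument. send_rows: Moves the arm, as the interface text tells. Its arguments: {"type":"object","properties":{"motion":{"type":"array"},"force":{"type":"number"}},"required":["motion"]}

```bash
mkdir -p pics; ls; cat > h.py <<'E'
import numpy as np,cv2
from cell import manip,viewer,ticket,spotter
def cloud(p):
    z=p["z_map"];K=p["intrinsics"];v,u=np.mgrid[:z.shape[0],:z.shape[1]]
    c=np.stack([(u-K[0,2])/K[0,0]*z,(v-K[1,2])/K[1,1]*z,z],-1)
    w=c@p["pose"][:3,:3].T+p["pose"][:3,3]; w[z<=0]=np.nan
    return w
def save(p,n): cv2.imwrite("pics/"+n,np.ascontiguousarray(p["pixels"][:,:,::-1]))
E
python3 - <<'E'
from h import *
s=manip.observe();print({k:np.round(v,3).tolist() for k,v in s.items()})
for n in("top","side"):
    p=viewer.read_camera(n);save(p,n+"0.png");w=cloud(p);print(n,np.round(p["pose"],3).tolist())
    np.savez(n+"0.npz",w=w,px=p["pixels"],pose=p["pose"],K=p["intrinsics"])
    for t in["timer","head","stake","coupling0","trowel","mister","pot0"]:
        for r in spotter.regions_of(t,p)[:3]:
            q=w[r["region"]];q=q[~np.isnan(q[:,0])]
            if len(q): print(t,round(r["score"],2),np.round(r["uv"]),len(q),np.round(np.percentile(q,[2,50,98],axis=0),3).tolist())
E
```

```text
pics
{'t': 0.0, 'joint_positions': [-1.196, 0.616, -0.013, 1.425, 0.008, 1.103, -0.04], 'qd': [0.0, -0.001, -0.001, -0.001, -0.001, 0.0, 0.001], 'effort': [0.0, -46.921, 0.259, -17.104, 0.01, 0.01, -0.0], 'tcp_pos': [0.254, 0.598, 0.23], 'eef_rot': [-0.627, -3.078, 0.004], 'contact_force': [0.123, -0.267, -0.149], 'wrist_torque': [0.02, -0.022, 0.077], 'finger_gap': 0.086}
top [[-0.009, -0.996, 0.087, 0.466], [-1.0, 0.009, 0.006, 0.039], [-0.007, -0.087, -0.996, 1.627], [0.0, 0.0, 0.0, 1.0]]
timer 0.51 [272. 211.] 64 [[0.541, 0.225, 0.029], [0.555, 0.237, 0.054], [0.57, 0.252, 0.062]]
timer 0.26 [382. 209.] 528 [[0.508, -0.203, 0.007], [0.56, -0.162, 0.082], [0.612, -0.124, 0.098]]
head 0.94 [383. 207.] 515 [[0.51, -0.205, 0.041], [0.56, -0.163, 0.082], [0.612, -0.125, 0.098]]
head 0.69 [189. 241.] 495 [[0.401, 0.493, 0.019], [0.439, 0.529, 0.085], [0.476, 0.574, 0.123]]
head 0.15 [381. 223.] 507 [[0.437, -0.238, 0.002], [0.519, -0.165, 0.032], [0.707, -0.109, 0.055]]
stake 0.65 [333. 211.] 318 [[0.458, -0.007, -0.003], [0.563, 0.003, 0.008], [0.666, 0.014, 0.015]]
coupling0 0.63 [27
[... 1068 characters left out ...]
6, 0.06]]
coupling0 0.46 [326. 257.] 139 [[0.474, 0.232, 0.017], [0.487, 0.25, 0.049], [0.501, 0.26, 0.06]]
coupling0 0.44 [327. 197.] 264 [[0.455, -0.007, 0.001], [0.558, 0.005, 0.009], [0.659, 0.013, 0.015]]
trowel 0.66 [372. 119.] 434 [[0.365, -0.49, -0.001], [0.54, -0.452, 0.01], [0.636, -0.422, 0.032]]
mister 0.63 [261. 321.] 1103 [[0.531, 0.493, 0.034], [0.568, 0.541, 0.092], [0.612, 0.577, 0.129]]
mister 0.59 [272. 173.] 1035 [[0.706, -0.008, 0.005], [0.741, 0.029, 0.107], [0.784, 0.048, 0.198]]
pot0 0.85 [300. 292.] 1190 [[0.462, 0.372, 0.037], [0.503, 0.424, 0.095], [0.551, 0.464, 0.132]]
pot0 0.69 [259. 321.] 1108 [[0.53, 0.493, 0.034], [0.568, 0.541, 0.092], [0.613, 0.577, 0.128]]
```

```bash
python3 - <<'E'
from h import *
a=np.load("top0.npz");b=np.load("side0.npz")
A=cv2.resize(a["px"][150:270,240:440],(800,480),interpolation=cv2.INTER_CUBIC)
B=cv2.resize(b["px"][110:290,230:430],(666,600),interpolation=cv2.INTER_CUBIC)
cv2.imwrite("pics/a.png",A[:,:,::-1]);cv2.imwrite("pics/b.png",B[:,:,::-1])
for nm,d in(("top",a),("side",b)):
    w=d["w"];x,y,z=w[...,0],w[...,1],w[...,2]
    # head top face z~81mm
    m=(abs(x-.56)<.09)&(abs(y+.16)<.07)&(z>.074)&(z<.088)
    r=cv2.minAreaRect(w[m][:,:2].astype(np.float32)*1000);print(nm,"housing top",m.sum(),r,np.median(z[m]))
    m=(abs(x-.56)<.09)&(abs(y+.16)<.07)&(z>.092)&(z<.105)
    print("dial",m.sum(),cv2.minAreaRect(w[m][:,:2].astype(np.float32)*1000),np.median(z[m]))
    m=(abs(x-.56)<.2)&(y>.04)&(y<.29)&(z>.028)&(z<.040)
    print("tray",m.sum(),cv2.minAreaRect(w[m][:,:2].astype(np.float32)*1000))
    m=(abs(x-.56)<.25)&(abs(y+.16)<.1)&(z>.012)&(z<.06)
    q=w[m]; 
    for lo in np.arange(.40,.76,.02):
        s=q[(q[:,0]>=lo)&(q[:,0]<lo+.02)]
        if len(s):print(round(lo,2),len(s),np.round([s[:,1].min(),s[:,1].max(),s[:,2].max()],3),end=" | ")
    print()
E
```

```text
top housing top 352 ((560.34912109375, -165.77981567382812), (61.90677261352539, 103.00196075439453), 67.0528564453125) 0.08126416768226519
dial 57 ((578.4213256835938, -174.44078063964844), (35.85533142089844, 39.39189147949219), 44.54021072387695) 0.09548338172733684
tray 307 ((591.9510498046875, 163.7943572998047), (218.1929168701172, 307.1546630859375), 85.21907806396484)
0.42 13 [-0.124 -0.105  0.043] | 0.44 45 [-0.139 -0.106  0.04 ] | 0.46 51 [-0.162 -0.109  0.059] | 0.48 89 [-0.17  -0.106  0.058] | 0.5 62 [-0.171 -0.11   0.052] | 0.52 6 [-0.206 -0.117  0.039] | 0.54 5 [-0.132 -0.124  0.053] | 0.56 3 [-0.141 -0.135  0.048] | 0.58 3 [-0.148 -0.143  0.05 ] | 0.6 25 [-0.211 -0.151  0.056] | 0.62 48 [-0.21  -0.172  0.044] | 0.64 40 [-0.224 -0.189  0.059] | 0.66 58 [-0.228 -0.164  0.057] | 0.68 43 [-0.236 -0.163  0.056] | 0.7 2 [-0.22  -0.206  0.024] | 0.72 2 [-0.169 -0.092  0.014] | 
side housing top 306 ((558.5316162109375, -164.21270751953125), (67.453125, 106.39373779296875), 65.38179779052734) 0.08165436257852488
dial 58 ((576.941162109375, -171.48687744140625), (36.338680267333984, 35.81160354614258), 52.38019561767578) 0.09532876468587548
tray 634 ((601.9078369140625, 163.31419372558594), (224.70021057128906, 333.7271728515625), 85.205810546875)
0.4 1 [-0.103 -0.103  0.012] | 0.42 22 [-0.121 -0.105  0.035] | 0.44 50 [-0.141 -0.103  0.041] | 0.46 80 [-0.163 -0.106  0.057] | 0.48 89 [-0.169 -0.105  0.057] | 0.5 109 [-0.177 -0.106  0.059] | 0.52 55 [-0.13  -0.118  0.06 ] | 0.54 47 [-0.137 -0.124  0.06 ] | 0.56 40 [-0.147 -0.13   0.058] | 0.58 46 [-0.154 -0.142  0.06 ] | 0.6 42 [-0.163 -0.147  0.06 ] | 0.62 27 [-0.198 -0.175  0.04 ] | 0.64 44 [-0.222 -0.19   0.053] | 0.66 64 [-0.22  -0.158  0.058] | 0.68 23 [-0.227 -0.161  0.056] | 0.7 1 [-0.219 -0.219  0.017] |
```

View pics/a.png

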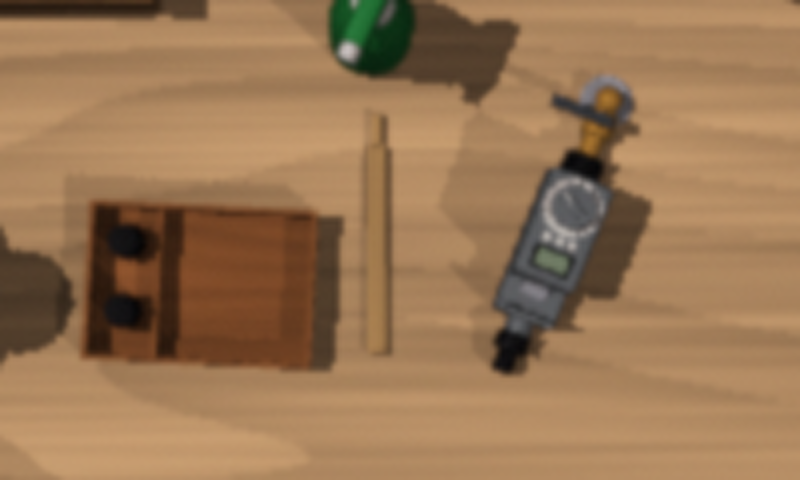

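View pics/b.png

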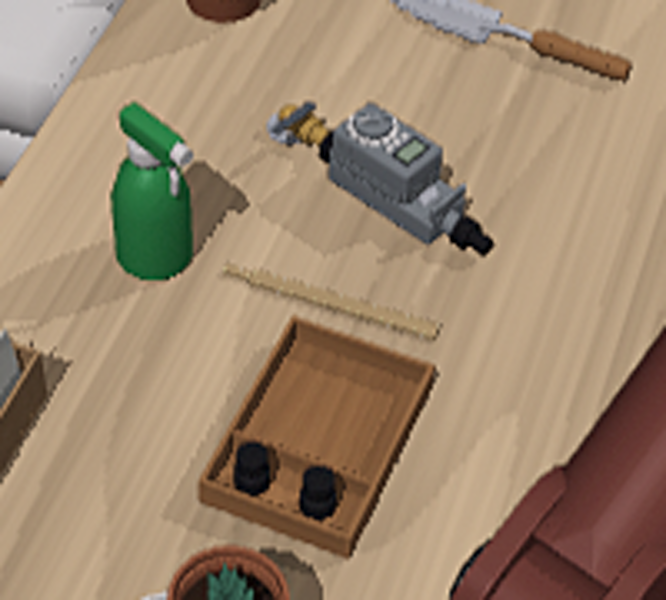

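```bash
cat >> h.py <<'E'
from scipy.spatial.transform import Rotation as R
def toolto(x,y,z,yaw=None):
    s=manip.observe();M=R.from_rotvec(s["eef_rot"]).as_matrix()
    d=M.T@(np.array([x,y,z])-s["tcp_pos"])*1000
    print("tcp",np.round(s["tcp_pos"],4),"tool x",np.round(M[:,0],3),"z",np.round(M[:,2],3),"x-yaw",round(np.degrees(np.arctan2(-M[1,0],-M[0,0])),2),"t",s["t"])
    print("tool shift mm",np.round(d,1)); return d
E
python3 - <<'E'
from h import *
from scipy.optimize import minimize
for nm in("top","side"):
    d=np.load(nm+"0.npz");w=d["w"];x,y,z=w[...,0],w[...,1],w[...,2]
    m=(abs(x-.56)<.09)&(abs(y+.16)<.07)&(z>.077)&(z<.086)
    q=w[m][:,:2]
    # tray rims
    t=(abs(x-.53)<.11)&(y>.03)&(y<.30)&(z>.031)&(z<.039);r=w[t][:,:2]
    f=(abs(x-.53)<.05)&(y>.09)&(y<.17)&(z<.015);print(nm,"floor z",np.median(z[f]),len(r))
    n=cv2.connectedComponents(t.astype(np.uint8))
    print(" tray",cv2.minAreaRect(r.astype(np.float32)*1000))
    # soft box fit of points to the box outline (points inside, uniform) via distance to 150x215 perimeter
    def cost(p):
        c,s=np.cos(p[2]),np.sin(p[2]);e=r-p[:2]/1000;l=np.stack([e@[c,s],e@[-s,c]],1)
        k=np.minimum(abs(abs(l[:,0])-.0725),abs(abs(l[:,1])-.105));k=np.minimum(k,abs(l[:,1]-.0400-.0025*0) +.0)
        return np.minimum(k,.006).mean()*1e3
    best=min((minimize(cost,[x0,y0,a],method="Nelder-Mead") for x0 in(520,530) for y0 in(160,168,176) for a in(-.09,-.04,0)),key=lambda o:o.fun)
    p=best.x;c,s=np.cos(p[2]),np.sin(p[2]);print(" tray fit",p,np.degrees(p[2]),best.fun,"bay",p[0]+32.5*s,p[1]-32.5*c)
    # head: rectangle containing points: use percentile rect over angles
    for a in np.radians([-21,-22,-23,-24,-25]):
        c,s=np.cos(a),np.sin(a);l=np.stack([q@[c,s],q@[-s,c]],1)*1000
        lo,hi=np.percentile(l,1,axis=0),np.percentile(l,99,axis=0);mid=(lo+hi)/2
        print("  head",np.degrees(a),hi-lo,mid@np.array([[c,s],[-s,c]]))
toolto(.636,-.197,.2)
E
```

```text
top floor z 0.005258760530871487 235
 tray ((514.9378662109375, 170.47604370117188), (214.81930541992188, 150.05307006835938), 86.73246765136719)
 tray fit [ 5.14523544e+02  1.69912020e+02 -6.21214950e-02] -3.5592994822038913 1.6195566214842352 bay 512.5058936383662 137.4747096378655
  head -21.0 [100.90498127  59.58533839] [ 560.33137475 -165.68237029]
  head -22.0 [100.76147169  59.59004358] [ 560.51811317 -165.68354639]
  head -23.0 [100.6715027   59.66916729] [ 560.61117558 -165.72196519]
  head -24.000000000000004 [100.6791275   59.73440401] [ 560.42650046 -165.69405303]
  head -25.0 [100.26823199  60.02318023] [ 560.41164578 -165.49034233]
side floor z 0.005818735587552526 431
 tray ((513.2582397460938, 170.94903564453125), (222.0782012939453, 151.93077087402344), 86.53746795654297)
 tray fit [ 5.13462233e+02  1.70710827e+02 -5.38300158e-02] -3.0842327165723575 2.3399554084692507 bay 511.71360179014204 138.25790315422392
  head -21.0 [100.78684069  62.00285895] [ 558.85540334 -163.1204068 ]
  head -22.0 [101.14494637  62.12269018] [ 558.72295083 -163.37715955]
  head -23.0 [101.19109083  62.88373024] [ 558.51616802 -163.30378444]
  head -24.000000000000004 [101.20944382  62.57249933] [ 558.28667778 -163.42868735]
  head -25.0 [101.21610938  62.70681985] [ 558.25694929 -163.39976149]
tcp [0.2541 0.5982 0.2313] tool x [-0.92   0.391  0.   ] z [-0. -0. -1.] x-yaw -23.02 t 0.8
tool shift mm [-662.4 -582.6   31.3]
```

Emit:
send_rows:
  motion:
    - {"dx": -27.7, "dy": -24.3, "grip": 0}
    - {"dx": -27.7, "dy": -24.3, "grip": 0}
    - {"dx": -27.7, "dy": -24.3, "grip": 0}
    - {"dx": -27.7, "dy": -24.3, "grip": 0}
    - {"dx": -27.7, "dy": -24.3, "grip": 0}
    - {"dx": -27.7, "dy": -24.3, "grip": 0}
    - {"dx": -27.7, "dy": -24.3, "grip": 0}
    - {"dx": -27.7, "dy": -24.3, "grip": 0}

```text
$.motion[0]: bad value
```

Emit:
send_rows:
  motion:
    - {"dx": -27.7, "dy": -24.3, "grip": 0}
    - {"dx": -27.7, "dy": -24.3, "grip": 0}
    - {"dx": -27.7, "dy": -24.3, "grip": 0}
    - {"dx": -27.7, "dy": -24.3, "grip": 0}
    - {"dx": -27.7, "dy": -24.3, "grip": 0}
    - {"dx": -27.7, "dy": -24.3, "grip": 0}
    - {"dx": -27.7, "dy": -24.3, "grip": 0}
    - {"dx": -27.7, "dy": -24.3, "grip": 0}

```text
$.motion[0]: bad value
```

Emit:
send_rows:
  motion:
    - {"dx": -27.7, "dy": -24.3, "grip": 0}
    - {"dx": -27.7, "dy": -24.3, "grip": 0}
    - {"dx": -27.7, "dy": -24.3, "grip": 0}
    - {"dx": -27.7, "dy": -24.3, "grip": 0}
    - {"dx": -27.7, "dy": -24.3, "grip": 0}
    - {"dx": -27.7, "dy": -24.3, "grip": 0}
    - {"dx": -27.7, "dy": -24.3, "grip": 0}
    - {"dx": 0, "dy": 0, "grip": 0}

```text
$.motion[0]: bad value
```

Emit:
send_rows:
  motion:
    - {"dx": -27.7, "dy": -24.3, "dz": 0, "twist": 0, "grip": 0}
    - {"dx": -27.7, "dy": -24.3, "dz": 0, "twist": 0, "grip": 0}
    - {"dx": -27.7, "dy": -24.3, "dz": 0, "twist": 0, "grip": 0}
    - {"dx": -27.7, "dy": -24.3, "dz": 0, "twist": 0, "grip": 0}
    - {"dx": -27.7, "dy": -24.3, "dz": 0, "twist": 0, "grip": 0}
    - {"dx": -27.7, "dy": -24.3, "dz": 0, "twist": 0, "grip": 0}
    - {"dx": -27.7, "dy": -24.3, "dz": 0, "twist": 0, "grip": 0}
    - {"dx": -27.7, "dy": -24.3, "dz": 0, "twist": 0, "grip": 0}

```text
t: 1.47
tcp_pos: [0.3827, 0.3311, 0.2316]
eef_rot: [0.626, 3.078, 0.001]
contact_force: [0.9, -0.2, 0.9]
finger_gap: -0.0002
```

Emit:
send_rows:
  motion:
    - {"dx": -27.7, "dy": -24.3, "dz": 0, "twist": 0, "grip": 0}
    - {"dx": -27.7, "dy": -24.3, "dz": 0, "twist": 0, "grip": 0}
    - {"dx": -27.7, "dy": -24.3, "dz": 0, "twist": 0, "grip": 0}
    - {"dx": -27.7, "dy": -24.3, "dz": 0, "twist": 0, "grip": 0}
    - {"dx": -27.7, "dy": -24.3, "dz": 0, "twist": 0, "grip": 0}
    - {"dx": -27.7, "dy": -24.3, "dz": 0, "twist": 0, "grip": 0}
    - {"dx": -27.7, "dy": -24.3, "dz": 0, "twist": 0, "grip": 0}
    - {"dx": -27.7, "dy": -24.3, "dz": 0, "twist": 0, "grip": 0}

```text
t: 2.13
tcp_pos: [0.5107, 0.0654, 0.2317]
eef_rot: [0.627, 3.078, 0.001]
contact_force: [0.3, 0.2, 0.6]
finger_gap: -0.0
```

Emit:
send_rows:
  motion:
    - {"dx": -27.7, "dy": -24.3, "dz": 0, "twist": 0, "grip": 0}
    - {"dx": -27.7, "dy": -24.3, "dz": 0, "twist": 0, "grip": 0}
    - {"dx": -27.7, "dy": -24.3, "dz": 0, "twist": 0, "grip": 0}
    - {"dx": -27.7, "dy": -24.3, "dz": 0, "twist": 0, "grip": 0}
    - {"dx": -27.7, "dy": -24.3, "dz": 0, "twist": 0, "grip": 0}
    - {"dx": -27.7, "dy": -24.3, "dz": 0, "twist": 0, "grip": 0}
    - {"dx": -27.7, "dy": -24.3, "dz": 0, "twist": 0, "grip": 0}
    - {"dx": 0, "dy": 0, "dz": 0, "twist": 0, "grip": 0}

```text
t: 2.8
tcp_pos: [0.6227, -0.1762, 0.2308]
eef_rot: [0.644, 3.072, -0.013]
contact_force: [-1.4, -2.3, -0.2]
finger_gap: 0.0002
```

```bash
python3 - <<'E'
from h import *
toolto(.638,-.198,.057)
E
```

```text
tcp [ 0.6227 -0.1762  0.2308] tool x [-0.916  0.402 -0.005] z [ 0.001 -0.009 -1.   ] x-yaw -23.68 t 2.8
tool shift mm [-21.9 -12.5 174. ]
```

Emit:
send_rows:
  motion:
    - {"dx": -11, "dy": -6, "dz": 10, "twist": 0, "grip": 0}
    - {"dx": -11, "dy": -6, "dz": 20, "twist": 0, "grip": 0}
    - {"dx": 0, "dy": 0, "dz": 30, "twist": 0, "grip": 0}
    - {"dx": 0, "dy": 0, "dz": 30, "twist": 0, "grip": 0}
    - {"dx": 0, "dy": 0, "dz": 20, "twist": 0, "grip": 0}
    - {"dx": 0, "dy": 0, "dz": 0, "twist": 0, "grip": 0}
    - {"dx": 0, "dy": 0, "dz": 0, "twist": 0, "grip": 0}

```text
t: 3.38
tcp_pos: [0.6371, -0.1837, 0.1199]
eef_rot: [-0.624, -3.076, -0.001]
contact_force: [-0.3, 0.1, 0.9]
finger_gap: 0.0002
```

```bash
python3 - <<'E'
from h import *
toolto(.638,-.198,.057)
E
```

```text
tcp [ 0.6371 -0.1837  0.1199] tool x [-0.921  0.39   0.003] z [-0.003  0.001 -1.   ] x-yaw -22.93 t 3.3833
tool shift mm [ -6.6 -12.8  62.9]
```

Emit:
send_rows:
  motion:
    - {"dx": -4, "dy": -7, "dz": 10, "twist": 0, "grip": 0}
    - {"dx": -3, "dy": -6, "dz": 15, "twist": 0, "grip": 0}
    - {"dx": 0, "dy": 0, "dz": 18, "twist": 0, "grip": 0}
    - {"dx": 0, "dy": 0, "dz": 15, "twist": 0, "grip": 0}
    - {"dx": 0, "dy": 0, "dz": 5, "twist": 0, "grip": 0}
    - {"dx": 0, "dy": 0, "dz": 0, "twist": 0, "grip": 0}
    - {"dx": 0, "dy": 0, "dz": 0, "twist": 0, "grip": 0}

```text
t: 3.97
tcp_pos: [0.6393, -0.2003, 0.0587]
eef_rot: [0.627, 3.077, -0.001]
contact_force: [0.5, -0.1, 1.1]
finger_gap: 0.0
```

```bash
python3 - <<'E'
from h import *
p=viewer.read_camera("side")
A=cv2.resize(p["pixels"][90:210,260:440],(780,520),interpolation=cv2.INTER_CUBIC);cv2.imwrite("pics/c.png",A[:,:,::-1])
d=toolto(.638,-.198,.057)
E
```

```text
tcp [ 0.6398 -0.2002  0.0593] tool x [-0.92   0.391 -0.002] z [ 0.002 -0.001 -1.   ] x-yaw -23.03 t 4.0167
tool shift mm [2.5 1.4 2.3]
```

View pics/c.png

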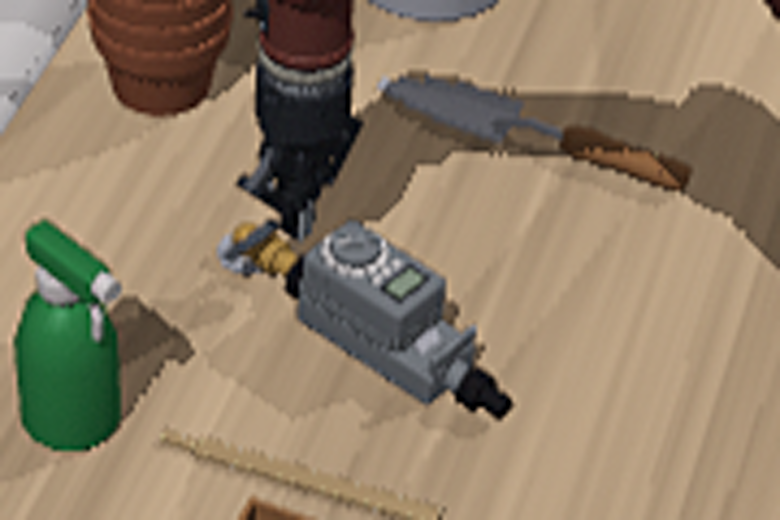

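Emit:
send_rows:
  motion:
    - {"dx": 6, "dy": 1, "dz": 1, "twist": 0, "grip": 0}
    - {"dx": 6, "dy": 0, "dz": 1, "twist": 0, "grip": 0}
    - {"dx": 5, "dy": 0, "dz": 0, "twist": 0, "grip": 0}
    - {"dx": 3, "dy": 0, "dz": 0, "twist": 0, "grip": 0}
    - {"dx": 0, "dy": 0, "dz": 0, "twist": 0, "grip": 0}

```text
t: 4.43
tcp_pos: [0.6202, -0.1905, 0.0567]
eef_rot: [-0.626, -3.078, -0.0]
contact_force: [-0.4, 0.1, -0.0]
finger_gap: 0.0001
```

Emit:
send_rows:
  motion:
    - {"dx": 3, "dy": 0, "dz": 0, "twist": 0, "grip": 0}
    - {"dx": 3, "dy": 0, "dz": 0, "twist": 0, "grip": 0}
    - {"dx": 2, "dy": 0, "dz": 0, "twist": 0, "grip": 0}
    - {"dx": 0, "dy": 0, "dz": 0, "twist": 0, "grip": 0}

```text
t: 4.77
tcp_pos: [0.6177, -0.1896, 0.0579]
eef_rot: [0.625, 3.068, -0.003]
contact_force: [6.3, -3.4, -0.1]
finger_gap: -0.0002
```

Emit:
send_rows:
  motion:
    - {"dx": 2, "dy": 0, "dz": 0, "twist": 0, "grip": 0}
    - {"dx": 2, "dy": 0, "dz": 0, "twist": 0, "grip": 0}
    - {"dx": 2, "dy": 0, "dz": 0, "twist": 0, "grip": 0}
    - {"dx": 0, "dy": 0, "dz": 0, "twist": 0, "grip": 0}

```text
t: 5.1
tcp_pos: [0.6172, -0.1894, 0.0584]
eef_rot: [0.623, 3.056, -0.006]
contact_force: [14.1, -4.9, -7.2]
finger_gap: -0.0002
```

Emit:
send_rows:
  motion:
    - {"dx": 2, "dy": 0, "dz": 0, "twist": 0, "grip": 0}
    - {"dx": 2, "dy": 0, "dz": 0, "twist": 0, "grip": 0}
    - {"dx": 0, "dy": 0, "dz": 0, "twist": 0, "grip": 0}

```text
t: 5.35
tcp_pos: [0.6165, -0.1891, 0.0586]
eef_rot: [0.622, 3.049, -0.008]
contact_force: [18.6, -8.7, -11.2]
finger_gap: 0.0002
```

Emit:
send_rows:
  motion:
    - {"dx": 2, "dy": 0, "dz": 0, "twist": 0, "grip": 0}
    - {"dx": 2, "dy": 0, "dz": 0, "twist": 0, "grip": 0}
    - {"dx": 0, "dy": 0, "dz": 0, "twist": 0, "grip": 0}

```text
t: 5.6
tcp_pos: [0.6157, -0.1887, 0.0589]
eef_rot: [0.621, 3.042, -0.01]
contact_force: [23.7, -10.0, -15.4]
finger_gap: -0.0001
```

Emit:
send_rows:
  motion:
    - {"dx": 2, "dy": 0, "dz": 0, "twist": 0, "grip": 0}
    - {"dx": 0, "dy": 0, "dz": 0, "twist": 0, "grip": 0}
    - {"dx": 0, "dy": 0, "dz": 0, "twist": 0, "grip": 0}

```text
t: 5.85
tcp_pos: [0.6155, -0.1887, 0.059]
eef_rot: [0.62, 3.038, -0.011]
contact_force: [27.2, -11.0, -17.8]
finger_gap: -0.0
```

Emit:
send_rows:
  motion:
    - {"dx": 0, "dy": 0, "dz": 2, "twist": 0, "grip": 0}
    - {"dx": 0, "dy": 0, "dz": 2, "twist": 0, "grip": 0}
    - {"dx": 0, "dy": 0, "dz": 0, "twist": 0, "grip": 0}

```text
t: 6.1
tcp_pos: [0.5988, -0.1817, 0.0521]
eef_rot: [-0.627, -3.078, 0.0]
contact_force: [2.1, -0.2, 1.1]
finger_gap: -0.0001
```

Emit:
send_rows:
  motion:
    - {"dx": 2, "dy": 0, "dz": 0, "twist": 0, "grip": 0}
    - {"dx": 2, "dy": 0, "dz": 0, "twist": 0, "grip": 0}
    - {"dx": 0, "dy": 0, "dz": 0, "twist": 0, "grip": 0}
    - {"dx": 0, "dy": 0, "dz": 0, "twist": 0, "grip": 0}

```text
t: 6.43
tcp_pos: [0.5938, -0.1794, 0.0521]
eef_rot: [-0.626, -3.076, -0.001]
contact_force: [-0.2, 0.1, -0.1]
finger_gap: -0.0003
```

Emit:
send_rows:
  motion:
    - {"dx": -10, "dy": 0, "dz": 0, "twist": 0, "grip": 0}
    - {"dx": -5, "dy": 0, "dz": -20, "twist": 0, "grip": 0}
    - {"dx": 0, "dy": 0, "dz": -40, "twist": 0, "grip": 85}
    - {"dx": 0, "dy": 0, "dz": -40, "twist": 0, "grip": 85}
    - {"dx": 0, "dy": 0, "dz": 0, "twist": 0, "grip": 85}
    - {"dx": 0, "dy": 0, "dz": 0, "twist": 0, "grip": 85}

```text
t: 6.93
tcp_pos: [0.6101, -0.1862, 0.1553]
eef_rot: [0.626, 3.073, -0.0]
contact_force: [-0.4, -0.0, -0.6]
finger_gap: 0.0483
```

```bash
python3 - <<'E'
from h import *
P={}
for n in("top","side"):
    p=viewer.read_camera(n);w=cloud(p);x,y,z=w[...,0],w[...,1],w[...,2]
    m=(abs(x-.545)<.09)&(abs(y+.16)<.07)&(z>.074)&(z<.086)
    q=w[m][:,:2];print(n,np.median(z[m]),cv2.minAreaRect(q.astype(np.float32)*1000),m.sum())
    for a in np.radians([-22,-23,-24]):
        c,s=np.cos(a),np.sin(a);l=np.stack([q@[c,s],q@[-s,c]],1)*1000
        lo,hi=np.percentile(l,1,axis=0),np.percentile(l,99,axis=0);mid=(lo+hi)/2
        print("  head",np.degrees(a),hi-lo,mid@np.array([[c,s],[-s,c]]))
A=cv2.resize(p["pixels"][90:210,260:440],(780,520),interpolation=cv2.INTER_CUBIC);cv2.imwrite("pics/d.png",A[:,:,::-1])
toolto(.5377,-.1554,.12)
E
```

```text
top 0.0813142324640117 ((534.5892944335938, -153.51988220214844), (60.080352783203125, 104.02272033691406), 67.2796630859375) 291
  head -22.0 [101.29909679  56.42947257] [ 534.53204235 -152.01119832]
  head -23.0 [100.98504736  57.07800754] [ 534.48514765 -152.43198052]
  head -24.000000000000004 [100.80831085  57.91501511] [ 534.42932114 -152.77400813]
side 0.08135451945284466 ((532.428955078125, -152.6685028076172), (63.93456268310547, 109.1688003540039), 67.25836181640625) 272
  head -22.0 [101.6534594   62.97525438] [ 531.69211953 -152.08463633]
  head -23.0 [101.34205942  62.89462724] [ 531.64865171 -152.25081079]
  head -24.000000000000004 [100.99978966  62.79064845] [ 531.54383024 -152.54020341]
tcp [ 0.6077 -0.1853  0.1515] tool x [-0.92   0.391  0.003] z [-0.003  0.001 -1.   ] x-yaw -23.01 t 7.0333
tool shift mm [76.   0.2 31.7]
```

View pics/d.png

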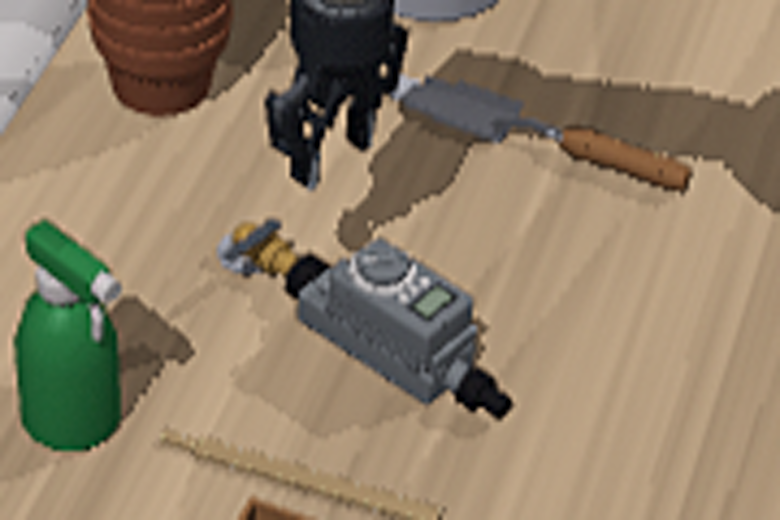

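Emit:
send_rows:
  motion:
    - {"dx": 27, "dy": 0, "dz": 0, "twist": 0, "grip": 85}
    - {"dx": 27, "dy": 0, "dz": 0, "twist": 0, "grip": 85}
    - {"dx": 27, "dy": 0, "dz": 0, "twist": 0, "grip": 85}
    - {"dx": 0, "dy": 0, "dz": 0, "twist": 0, "grip": 85}
    - {"dx": 0, "dy": 0, "dz": 0, "twist": 0, "grip": 85}

```text
t: 7.45
tcp_pos: [0.5319, -0.1531, 0.1508]
eef_rot: [-0.625, -3.074, -0.001]
contact_force: [0.4, -1.1, 0.3]
finger_gap: 0.085
```

```bash
python3 - <<'E'
from h import *
toolto(.533,-.1533,.048);print(manip.observe()["finger_gap"])
E
```

```text
tcp [ 0.5319 -0.1531  0.1508] tool x [-0.921  0.39   0.005] z [-0.005  0.002 -1.   ] x-yaw -22.98 t 7.45
tool shift mm [ -1.7   0.3 102.8]
0.08499662924382885
```

Emit:
send_rows:
  motion:
    - {"dx": 0, "dy": 0, "dz": 20, "twist": 0, "grip": 85}
    - {"dx": 0, "dy": 0, "dz": 25, "twist": 0, "grip": 85}
    - {"dx": 0, "dy": 0, "dz": 25, "twist": 0, "grip": 85}
    - {"dx": 0, "dy": 0, "dz": 20, "twist": 0, "grip": 85}
    - {"dx": 0, "dy": 0, "dz": 10, "twist": 0, "grip": 85}
    - {"dx": 0, "dy": 0, "dz": 3, "twist": 0, "grip": 85}
    - {"dx": 0, "dy": 0, "dz": 0, "twist": 0, "grip": 85}
    - {"dx": 0, "dy": 0, "dz": 0, "twist": 0, "grip": 85}

```text
t: 8.12
tcp_pos: [0.5353, -0.1545, 0.0498]
eef_rot: [0.627, 3.077, -0.0]
contact_force: [0.6, -0.2, -0.2]
finger_gap: 0.085
```

Emit:
send_rows:
  motion:
    - {"dx": 0, "dy": 0, "dz": 0, "twist": 0, "grip": 62}
    - {"dx": 0, "dy": 0, "dz": 0, "twist": 0, "grip": 50}
    - {"dx": 0, "dy": 0, "dz": 0, "twist": 0, "grip": 50}
    - {"dx": 0, "dy": 0, "dz": 0, "twist": 0, "grip": 50}
    - {"dx": 0, "dy": 0, "dz": 0, "twist": 0, "grip": 50}
    - {"dx": 0, "dy": 0, "dz": 0, "twist": 0, "grip": 50}
  force: 40

```text
t: 8.62
tcp_pos: [0.5354, -0.1546, 0.0507]
eef_rot: [0.626, 3.076, -0.0]
contact_force: [-1.5, 0.4, 6.5]
finger_gap: 0.0615
```

Emit:
send_rows:
  motion:
    - {"dx": 0, "dy": 0, "dz": -5, "twist": 0, "grip": 50}
    - {"dx": 0, "dy": 0, "dz": -10, "twist": 0, "grip": 50}
    - {"dx": 0, "dy": 0, "dz": -15, "twist": 0, "grip": 50}
    - {"dx": 0, "dy": 0, "dz": -20, "twist": 0, "grip": 50}
    - {"dx": 0, "dy": 0, "dz": -20, "twist": 0, "grip": 50}
    - {"dx": 0, "dy": 0, "dz": -10, "twist": 0, "grip": 50}
    - {"dx": 0, "dy": 0, "dz": 0, "twist": 0, "grip": 50}
    - {"dx": 0, "dy": 0, "dz": 0, "twist": 0, "grip": 50}

```text
t: 9.28
tcp_pos: [0.5338, -0.1539, 0.1293]
eef_rot: [-0.627, -3.078, -0.0]
contact_force: [-0.3, -0.0, -5.0]
finger_gap: 0.0613
```

```bash
python3 - <<'E'
from h import *
p=viewer.read_camera("side")
A=cv2.resize(p["pixels"][70:210,260:440],(720,560),interpolation=cv2.INTER_CUBIC);cv2.imwrite("pics/e.png",A[:,:,::-1])
print(manip.observe()["contact_force"],manip.observe()["finger_gap"]);toolto(.512,.138,.135)
E
```

```text
[-0.53171884  0.02691941 -3.42030284] 0.06102119204684605
tcp [ 0.5332 -0.1537  0.1284] tool x [-0.92   0.391  0.003] z [-0.003  0.001 -1.   ] x-yaw -23.01 t 9.3333
tool shift mm [133.6 260.2  -6.3]
```

View pics/e.png

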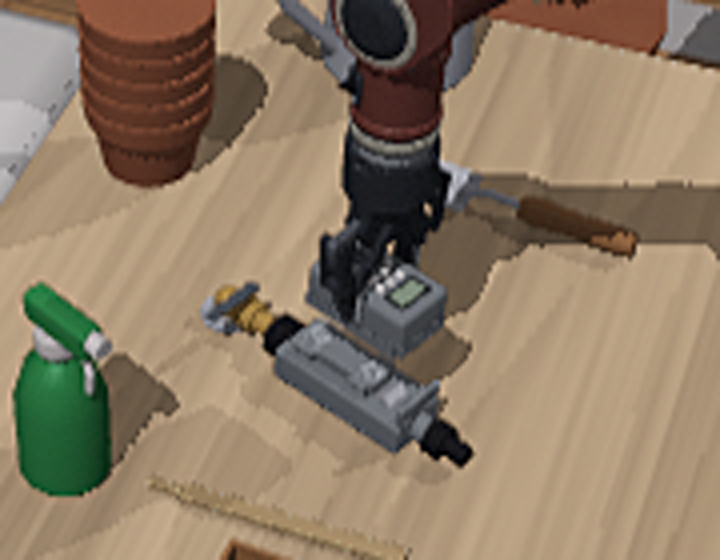

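Emit:
send_rows:
  motion:
    - {"dx": 6, "dy": 12, "dz": 0, "twist": 0, "grip": 50}
    - {"dx": 12, "dy": 24, "dz": 0, "twist": 0, "grip": 50}
    - {"dx": 12, "dy": 24, "dz": 0, "twist": 0, "grip": 50}
    - {"dx": 12, "dy": 24, "dz": 0, "twist": 0, "grip": 50}
    - {"dx": 12, "dy": 24, "dz": 0, "twist": 0, "grip": 50}
    - {"dx": 12, "dy": 24, "dz": 0, "twist": 0, "grip": 50}
    - {"dx": 12, "dy": 24, "dz": 0, "twist": 0, "grip": 50}
    - {"dx": 12, "dy": 24, "dz": 0, "twist": 0, "grip": 50}

```text
t: 10.0
tcp_pos: [0.5202, 0.0493, 0.128]
eef_rot: [-0.625, -3.075, 0.001]
contact_force: [0.6, -0.0, -4.1]
finger_gap: 0.0614
```

Emit:
send_rows:
  motion:
    - {"dx": 14, "dy": 26, "dz": 0, "twist": 0, "grip": 50}
    - {"dx": 14, "dy": 26, "dz": 0, "twist": 0, "grip": 50}
    - {"dx": 10, "dy": 18, "dz": 0, "twist": 0, "grip": 50}
    - {"dx": 5, "dy": 10, "dz": 0, "twist": -0.06, "grip": 50}
    - {"dx": 0, "dy": 0, "dz": 0, "twist": -0.11, "grip": 50}
    - {"dx": 0, "dy": 0, "dz": 0, "twist": -0.11, "grip": 50}
    - {"dx": 0, "dy": 0, "dz": 0, "twist": -0.065, "grip": 50}
    - {"dx": 0, "dy": 0, "dz": 0, "twist": 0, "grip": 50}

```text
t: 10.67
tcp_pos: [0.512, 0.138, 0.128]
eef_rot: [-0.086, -3.137, 0.0]
contact_force: [0.5, -0.1, -4.3]
finger_gap: 0.0615
```

Emit:
send_rows:
  motion:
    - {"dx": 0, "dy": 0, "dz": 0, "twist": 0, "grip": 50}
    - {"dx": 0, "dy": 0, "dz": 0, "twist": 0, "grip": 50}
    - {"dx": 0, "dy": 0, "dz": 0, "twist": 0, "grip": 50}

```text
t: 10.92
tcp_pos: [0.5132, 0.1374, 0.1289]
eef_rot: [-0.09, -3.139, 0.0]
contact_force: [-0.2, -0.6, -3.3]
finger_gap: 0.061
```

```bash
python3 - <<'E'
from h import *
p=viewer.read_camera("top")
A=cv2.resize(p["pixels"][170:260,245:365],(800,600),interpolation=cv2.INTER_CUBIC);cv2.imwrite("pics/f.png",A[:,:,::-1])
print(manip.observe()["contact_force"],manip.observe()["finger_gap"]);toolto(.512,.138,.0205)
E
```

```text
[-0.56734888  0.57737105 -4.17987121] 0.06152048311774741
tcp [0.5133 0.1373 0.129 ] tool x [-0.998  0.057  0.001] z [-0.001 -0.    -1.   ] x-yaw -3.29 t 10.9667
tool shift mm [  1.3   0.6 108.5]
```

View pics/f.png

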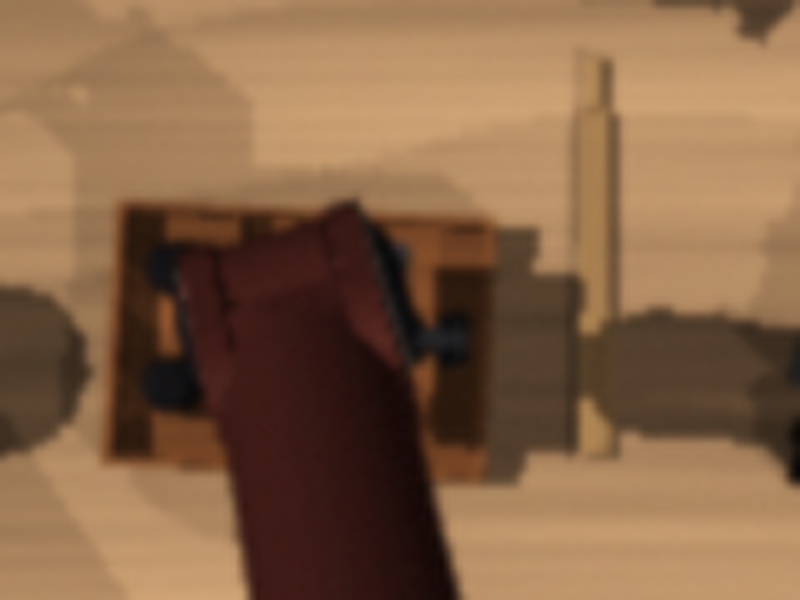

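Emit:
send_rows:
  motion:
    - {"dx": 0, "dy": 0, "dz": 15, "twist": 0, "grip": 50}
    - {"dx": 0, "dy": 0, "dz": 20, "twist": 0, "grip": 50}
    - {"dx": 0, "dy": 0, "dz": 20, "twist": 0, "grip": 50}
    - {"dx": 0, "dy": 0, "dz": 20, "twist": 0, "grip": 50}
    - {"dx": 0, "dy": 0, "dz": 15, "twist": 0, "grip": 50}
    - {"dx": 0, "dy": 0, "dz": 8, "twist": 0, "grip": 50}
    - {"dx": 0, "dy": 0, "dz": 3, "twist": 0, "grip": 50}
    - {"dx": 0, "dy": 0, "dz": 0, "twist": 0, "grip": 50}

```text
t: 11.63
tcp_pos: [0.5136, 0.1372, 0.028]
eef_rot: [-0.089, -3.14, 0.0]
contact_force: [-0.2, 0.3, -3.0]
finger_gap: 0.0612
```

Emit:
send_rows:
  motion:
    - {"dx": 0, "dy": 0, "dz": 2, "twist": 0, "grip": 50}
    - {"dx": 0, "dy": 0, "dz": 2, "twist": 0, "grip": 50}
    - {"dx": 0, "dy": 0, "dz": 1, "twist": 0, "grip": 50}
    - {"dx": 0, "dy": 0, "dz": 0, "twist": 0, "grip": 50}
    - {"dx": 0, "dy": 0, "dz": 0, "twist": 0, "grip": 50}

```text
t: 12.05
tcp_pos: [0.5138, 0.1372, 0.0237]
eef_rot: [0.089, 3.14, 0.0]
contact_force: [-0.0, -0.1, -3.4]
finger_gap: 0.0615
```

Emit:
send_rows:
  motion:
    - {"dx": 0, "dy": 0, "dz": 1, "twist": 0, "grip": 50}
    - {"dx": 0, "dy": 0, "dz": 1, "twist": 0, "grip": 50}
    - {"dx": 0, "dy": 0, "dz": 0, "twist": 0, "grip": 50}
    - {"dx": 0, "dy": 0, "dz": 0, "twist": 0, "grip": 50}

```text
t: 12.38
tcp_pos: [0.5136, 0.1371, 0.0212]
eef_rot: [-0.089, -3.14, 0.0]
contact_force: [0.2, 0.3, -2.9]
finger_gap: 0.0615
```

Emit:
send_rows:
  motion:
    - {"dx": 0, "dy": 0, "dz": 1, "twist": 0, "grip": 50}
    - {"dx": 0, "dy": 0, "dz": 0.5, "twist": 0, "grip": 50}
    - {"dx": 0, "dy": 0, "dz": 0, "twist": 0, "grip": 50}
    - {"dx": 0, "dy": 0, "dz": 0, "twist": 0, "grip": 50}

```text
t: 12.72
tcp_pos: [0.5136, 0.1371, 0.0198]
eef_rot: [-0.089, -3.14, 0.0]
contact_force: [0.2, -1.0, -3.8]
finger_gap: 0.0615
```

Emit:
send_rows:
  motion:
    - {"dx": 0, "dy": 0, "dz": 0.7, "twist": 0, "grip": 50}
    - {"dx": 0, "dy": 0, "dz": 0, "twist": 0, "grip": 50}
    - {"dx": 0, "dy": 0, "dz": 0.7, "twist": 0, "grip": 50}
    - {"dx": 0, "dy": 0, "dz": 0, "twist": 0, "grip": 50}
    - {"dx": 0, "dy": 0, "dz": 0, "twist": 0, "grip": 50}

```text
t: 13.13
tcp_pos: [0.5136, 0.1371, 0.0197]
eef_rot: [0.089, 3.14, 0.0]
contact_force: [-3.7, 0.0, 9.4]
finger_gap: 0.0614
```

Emit:
send_rows:
  motion:
    - {"dx": 0, "dy": 0, "dz": 0.7, "twist": 0, "grip": 50}
    - {"dx": 0, "dy": 0, "dz": 0, "twist": 0, "grip": 50}
    - {"dx": 0, "dy": 0, "dz": 0, "twist": 0, "grip": 50}

```text
t: 13.38
tcp_pos: [0.5136, 0.1372, 0.0197]
eef_rot: [0.089, 3.14, 0.0]
contact_force: [-4.2, -1.3, 13.7]
finger_gap: 0.0615
```

Emit:
send_rows:
  motion:
    - {"dx": 0, "dy": 0, "dz": -1.2, "twist": 0, "grip": 50}
    - {"dx": 0, "dy": 0, "dz": 0, "twist": 0, "grip": 65}
    - {"dx": 0, "dy": 0, "dz": 0, "twist": 0, "grip": 70}
    - {"dx": 0, "dy": 0, "dz": 0, "twist": 0, "grip": 74}
    - {"dx": 0, "dy": 0, "dz": 0, "twist": 0, "grip": 74}
    - {"dx": 0, "dy": 0, "dz": 0, "twist": 0, "grip": 74}

```text
t: 13.88
tcp_pos: [0.5138, 0.1372, 0.0187]
eef_rot: [0.089, 3.14, -0.0]
contact_force: [0.1, -0.1, 0.5]
finger_gap: 0.0741
```

Emit:
send_rows:
  motion:
    - {"dx": 0, "dy": 0, "dz": -5, "twist": 0, "grip": 74}
    - {"dx": 0, "dy": 0, "dz": -10, "twist": 0, "grip": 74}
    - {"dx": 0, "dy": 0, "dz": -20, "twist": 0, "grip": 74}
    - {"dx": 0, "dy": 0, "dz": -30, "twist": 0, "grip": 74}
    - {"dx": 0, "dy": 0, "dz": -35, "twist": 0, "grip": 74}
    - {"dx": 0, "dy": 0, "dz": -40, "twist": 0, "grip": 74}
    - {"dx": 0, "dy": 0, "dz": -40, "twist": 0, "grip": 74}
    - {"dx": 0, "dy": 0, "dz": -20, "twist": 0, "grip": 74}

```text
t: 14.55
tcp_pos: [0.5157, 0.1376, 0.225]
eef_rot: [0.089, 3.132, 0.005]
contact_force: [1.4, 0.5, 0.6]
finger_gap: 0.074
```

Emit:
send_rows:
  motion:
    - {"dx": 0, "dy": -25, "dz": 0, "twist": 0, "grip": 74}
    - {"dx": 0, "dy": -35, "dz": 0, "twist": 0, "grip": 74}
    - {"dx": 0, "dy": -35, "dz": 0, "twist": 0, "grip": 74}
    - {"dx": 0, "dy": -35, "dz": 0, "twist": 0, "grip": 74}
    - {"dx": 0, "dy": -20, "dz": 0, "twist": 0, "grip": 74}
    - {"dx": 0, "dy": 0, "dz": 0, "twist": 0, "grip": 74}
    - {"dx": 0, "dy": 0, "dz": 0, "twist": 0, "grip": 74}

```text
t: 15.13
tcp_pos: [0.505, -0.0139, 0.2198]
eef_rot: [0.095, 3.139, 0.0]
contact_force: [0.4, 0.4, 0.3]
finger_gap: 0.0736
```

```bash
python3 - <<'E'
from h import *
for n in("top","side"):
    p=viewer.read_camera(n);w=cloud(p);x,y,z=w[...,0],w[...,1],w[...,2]
    m=(abs(x-.512)<.065)&(abs(y-.138)<.065)&(z>.043)&(z<.058)
    q=w[m];A=np.c_[q[:,:2]-q[:,:2].mean(0),np.ones(len(q))];f=np.linalg.lstsq(A,q[:,2],rcond=None)[0]
    print(n,m.sum(),cv2.minAreaRect(q[:,:2].astype(np.float32)*1000),"top z",np.median(q[:,2]),"slopes",f[:2])
    for t in["stake","timer","trowel","mister","coupling0"]:
        for r in spotter.regions_of(t,p)[:2]:
            if r["score"]<.4: continue
            g=w[r["region"]];g=g[~np.isnan(g[:,0])];print(" ",t,np.round(np.percentile(g,[2,50,98],axis=0),3).tolist())
A=cv2.resize(p["pixels"][90:290,230:430],(600,600),interpolation=cv2.INTER_CUBIC);cv2.imwrite("pics/g.png",A[:,:,::-1])
E
```

```text
top 344 ((513.4407958984375, 137.47930908203125), (61.719764709472656, 103.46387481689453), 85.8185043334961) top z 0.050269451476797844 slopes [-0.00392385  0.00762963]
  timer [[0.451, -0.234, 0.002], [0.567, -0.166, 0.036], [0.703, -0.112, 0.055]]
  trowel [[0.365, -0.489, -0.004], [0.543, -0.452, 0.008], [0.64, -0.424, 0.033]]
  mister [[0.707, -0.027, 0.021], [0.74, 0.008, 0.132], [0.782, 0.042, 0.199]]
  coupling0 [[0.477, 0.227, 0.019], [0.492, 0.24, 0.053], [0.503, 0.255, 0.061]]
  coupling0 [[0.541, 0.224, 0.005], [0.555, 0.236, 0.052], [0.57, 0.256, 0.062]]
side 420 ((510.2152404785156, 122.6334457397461), (100.38212585449219, 103.30949401855469), 84.54364013671875) top z 0.050549185481715386 slopes [ 0.00631679 -0.02421669]
  stake [[0.454, -0.01, 0.001], [0.545, 0.005, 0.008], [0.654, 0.014, 0.015]]
  timer [[0.439, -0.228, -0.0], [0.541, -0.149, 0.032], [0.701, -0.105, 0.057]]
  trowel [[0.358, -0.493, -0.0], [0.453, -0.441, 0.018], [0.561, -0.418, 0.034]]
  mister [[0.707, -0.005, 0.015], [0.74, 0.029, 0.11], [0.779, 0.048, 0.198]]
  mister [[0.44, -0.213, 0.004], [0.541, -0.148, 0.033], [0.69, -0.107, 0.055]]
  coupling0 [[0.707, -0.005, 0.011], [0.741, 0.029, 0.107], [0.782, 0.048, 0.198]]
  coupling0 [[0.54, 0.226, 0.016], [0.552, 0.247, 0.048], [0.569, 0.257, 0.061]]
```

View pics/g.png

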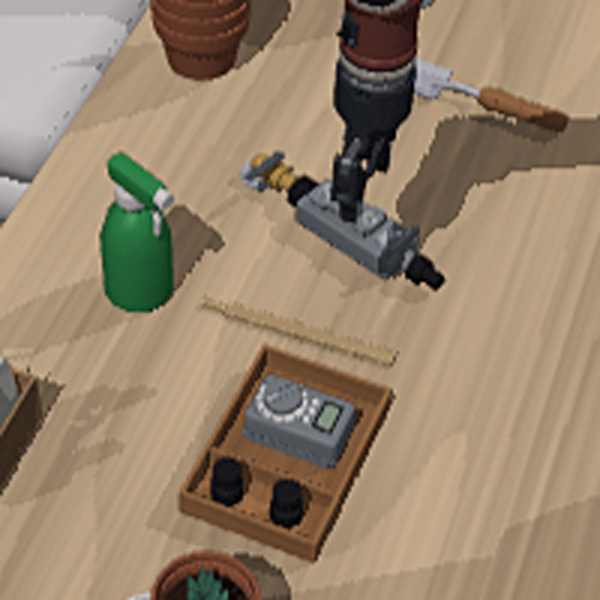

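The head lies flat in the bay with the dial up: its housing top is at 50 mm, which is the 5 mm floor plus 45. The gripper is clear and everything else is in place, so I'm handing in.

```bash
python3 -c "
from h import *
print(ticket.close_job())"
```

```text
the job is handed in; nothing more can be done
None
```

The control head is off the valve block and lying flat, dial up, in the tray's empty bay. I handed the job in at about 16 s of the 51 s allowed.

- **Freeing it:** I pushed the tap-side face with closed fingers. The push reached about 29 N sideways plus 18 N upward on the head without freeing it. When I eased the upward load it slid over the catch at once. The pictures put it about 29 mm along, close to the end stop, and it then lifted straight off.
- **Setting it down:** I lowered it until the floor took the weight (about 14 N), eased off, then opened the fingers and backed away.
- **Last checks:** The top camera puts the head at (0.513, 0.137), within about 2 mm of the bay's middle. Its top is at 50 mm, the expected height for lying on the floor, and it is level to within about 0.5°.
- **Other things:** The timer, trowel, mister and couplings measured where they started. The stake was reported only by the side camera, also unmoved. I did not measure the pots again.
- **Disagreements:** The side camera's rectangle and tilt for the head came out wrong (100 mm wide). I think it took in parts of the tray or couplings, so I relied on the top camera and the picture. In the side view the mister and coupling searches also returned some wrong objects, which I ignored.

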